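Close the strainer cover and start its captive screw-knob

ROBOT

A 6-joint arm with a two-finger parallel gripper is mounted at the origin on a cart in front of the work surface, level with it; the furniture and walls round the work are solid. World frame = base frame: x ahead of the robot, y to its left, z up, the work surface at z = 0. Lengths are in mm, angles in rad, forces in N, time in s.
With the tool pointing down it reaches from about 325 to 875 mm from the base axis. Payload 4.4 kg.
Tool frame: the origin (TCP) lies midway between the tips of the shut fingers; the grasp point (between the pads) lies 19 mm behind it; z points along the fingers, y is the line along which they close (so a half turn about z gives the same grasp; the last joint's range is limited). The gripper opens to 85 mm and grips with 20 to 120 N. Pads are 22 mm wide; open, the fingers measure 114 mm over their backs; the gripper's body (76 mm by 85 mm) begins 54 mm behind the grasp point. The pads swing forward as they close: fully open they stand 13 mm farther back than shut.
Start: joints at [-1.474, 0.207, 1.542, -0, 1.393, -0.15], TCP at [140.461, -557.582, 199.182] pointing down, gripper open.
Joint ranges: [-2.73, 2.73], [-0.86, 2.22], [0.23, 2.46], [-1.11, 4.25], [0.08, 2.63], [-2.82, 2.82]. Speed limits (rad/s): [2.79, 2.79, 3.14, 3.14, 3.14, 3.14].

INTERFACE

Orientations are given as a unit quaternion [x, y, z, w].
In Python, from station import r gives the robot as it stands.
- The arm moves only by the tool servo_tool, never from a script. Its argument "plan" is a list that holds one entry, the list of rows, each a list of 7 numbers: the opening, from 0 (shut) to 1 (fully open), then the shift along the tool's x, y, z in units of 40 mm (1.0 is 40 mm), then the turn, a rotation vector about the tool's x, y, z in units of 0.1 rad (1.0 is 0.1 rad). A call has 1 to 20 rows; each row shifts and turns the commanded pose from where the row before left it, along the tool's axes as they then stand; what a row does not reach is not made up. A row lasts 1/12 s, in which the tool goes at most 41.7 mm and 7.16 degrees, less where a joint would pass 70% of its speed; a pose out of reach is approached as far as the arm can. A call with a number of a shift or a turn outside -1 to 1 is refused whole. A call with a gripper value outside its range is refused whole. The fingers move at their own pace and stop on an object; "grip_force" is the grip in N (left out, the last holds). Time passes only in rows, so rows that do not move let the fingers close. It gives the time, the measured TCP pose, the force, the opening and the grip force at its end, in the units of the state.
- r.observe(): the state, without advancing time (a new reading comes with each control period).
- r.grab_frame(name): name is "side" or "top"; returns the picture (400x640x3 uint8, red, green, blue); there is no depth.
- r.camera_model(name): a dict with "fovy" (degrees; the focal length in pixels is half the picture's height over the tangent of half this angle, whatever the lens; pixels are square), "cx", "cy" (the principal point, pixels), "origin" and "attitude" of the camera in the world. Camera axes: x right, y up, looking along -z (the intrinsics and any distortion apply to the point x, -y, -z); pixel columns grow to the right and rows downward; lengths in mm; the calibration is good to about 2 mm. A picture is of the moment at which its call begins. camera_model takes no time and is no camera call.
- r.hand_in(): hands the job in; it is judged then, once.
The state is a dict: "clock": time; "joint_pos": joint angles; "joint_velocities": joint speeds; "effort": joint torques, N m; "tool_pos": TCP position; "tcp_rot": TCP orientation; "ft_force": force on the tool from outside, world axes, zero at the start; "ft_torque": the same for the moment, N m; "opening": finger opening in mm; "gripper_force": force on a finger pad.
Only numpy, scipy, OpenCV 4.12 (cv2) and the standard library are available. Lean on these libraries where they do the work, as an engineer would, in place of code of your own. Each camera call takes 0.05 s, during which the arm holds its last target. There are 200 camera calls.

TASK

Swing the blue cover of the pump strainer shut. Then start its captive screw-knob: turn the red bar until it points straight at the hinge (in line with the white mark), push the knob in against its spring, and while it is in turn it clockwise to its stop, so that it stays down when you let go. Leave the other things on the cabinet where they stand.

Things in the scene. Friction and masses are not known exactly. Their poses are not given: they have to be found in the camera images.
- housing: Blue strainer housing fixed to the cabinet top: open box 150 x 120 mm (x, y), 70 high, brass pipe stubs on its y sides (172 mm over them). Origin: centre of its underside, z up. The hinge line runs along its y at x = +75 mm, z = 70 mm (far from the robot); with the cover shut the knob's axis is vertical at x = -37 mm, y = 0.
- cover (a joint): Blue cover plate, 150 x 120 x 8 mm, hinged on the far rim, with a lifting tab (44 mm wide, 30 long) at the middle of its free front edge. 0 = shut, its top then at z = 78 mm; grows as it opens upward (rad, to 1.2). A stiff hinge: it stays where it is left; a light push down on the tab closes it.
- cover_tab (a point): Middle of the upper face of the cover's lifting tab (black rubber pad), 166 mm from the hinge line; z is the normal of the cover's upper face, x points from the tab to the hinge.
- knob_push (a joint): How far the knob is pushed in (m): 0 = sprung out, 0.0165 = fully in; spring 3.5 to 9 N. A cross pin must pass a slot in the housing: with the cover shut it goes in past 0.001 freely only with the bar within 0.15 rad of the slot (joint knob = 0). From 0.0135 it is below the slot and can turn; turned 0.65 or more it is caught and rests at 0.013 when let go.
- knob (a joint): Turn of the knob (rad), growing clockwise seen from above; 0 = bar at right angles to the hinge line, in line with the slot and the white mark on the cover; range -0.7 to the stop at 0.95. Starts at a negative value. It turns lightly.
- knob_grip (a point): Middle of the knob's red bar: 62 mm long along this frame's x, 18 thick along y, 26 high along z (outward on the knob's axis). It stands on a round black flange of 60 mm diameter whose upper face, 13 mm below this point, fingertips may press on. Cover shut and knob out, this point is 116 mm above the cabinet top.
- tin: Food tin, 57 mm wide, 72 high; a bystander. Origin: centre of its underside.
- paint_tin: Paint tin, 103 mm wide, 120 high; a bystander. Origin: centre of its underside.
- jug: Pale blue jug with a green cap, 78 x 137 x 277 mm; a bystander. Origin: centre of its underside.
- coupling: Brass press coupling standing upright, 59 mm wide, 76 high; a bystander. Origin: centre of its underside.
- flux_jar: Small clear jar with a pink lid, 52 mm wide, 54 high; a bystander. Origin: centre of its underside.
- screwdriver: Screwdriver lying along y, red and yellow handle, 210 mm long, 32 thick; a bystander. Origin: centre of its underside.

How it is judged:
By the outcome, as a careful person would: the job done as asked, in the order asked, and still so for the second after the job is handed in, with the robot touching nothing.
It also fails if it takes over 58 s, if anything falls off the work surface, if the arm or the gripper's body presses on something with over 40 N, if the wrist force passes 120 N, or if a joint passes its speed limit or range.

## Working session

There is one attempt and no reset: what is moved stays moved. The work goes in short steps, Python scripts to look and compute and a tool call to move; the robot and the scene stay as the last step left them, time stands still between calls to the robot, and variables do not carry over. Pictures are saved under pics/ and viewed, at most 10 in all, crops included, and the job is handed in when it is done.

Besides the shell and the picture viewer there is one more tool, called in YAML: its name, and indented under it one key for each argument. servo_tool: Moves the arm, as the interface text tells. Shifts and turns lie within -1 to 1; 1 stands for 40 mm of shift or 0.1 rad of turn. Its arguments: {"type":"object","properties":{"plan":{"type":"array","items":{"type":"array","items":{"type":"array","items":{"type":"number","minimum":-1,"maximum":1}}}},"grip_force":{"type":"number"}},"required":["plan"]}

```bash
mkdir -p pics; ls; python3 - <<'E'
from station import r
import cv2
for n in("side","top"):
    cv2.imwrite(f"pics/{n}0.png",r.grab_frame(n)[:,:,::-1]); print(n,r.camera_model(n))
print(r.observe())
E
```

```text
pics
side {'fovy': 52.295410720120245, 'cx': 325.97254601651593, 'cy': 206.77054057696114, 'origin': array([ 438.70807866, -905.56129104,  656.57628647]), 'attitude': array([ 0.4933271 , -0.02477537, -0.05799477,  0.8675547 ])}
top {'fovy': 57.952043870599425, 'cx': 323.44680789128284, 'cy': 202.51370508504007, 'origin': array([ 326.80959051,   27.60174741, 1164.31698969]), 'attitude': array([-0.0693456 ,  0.07540939,  0.72353544, -0.68264272])}
{'clock': 0.1, 'joint_pos': array([-1.47449165e+00,  2.07352582e-01,  1.54281454e+00,  8.28457803e-06,
        1.39350591e+00, -1.50496820e-01]), 'joint_velocities': array([-1.49711985e-03, -2.41547621e-03, -3.59252304e-03, -6.01392658e-05,
       -1.19725054e-03,  1.06272973e-03]), 'effort': array([-6.85388659e-04, -3.84093189e+01, -2.92549539e+01, -2.84230773e-04,
        4.85827113e-03,  4.46888777e-06]), 'tool_pos': array([ 140.39520082, -556.82302654,  198.13020538]), 'tcp_rot': array([ 9.92395338e-01,  1.23087007e-01,  3.22566938e-05, -1.03969703e-03]), 'ft_force': array([0.67805155, 0.20350297, 0.07894837]), 'ft_torque': array([-0.03582894, -0.01279104, -0.00762713]), 'gripper_force': 0.0, 'opening': 85.42117845275689}
```

View pics/side0.png

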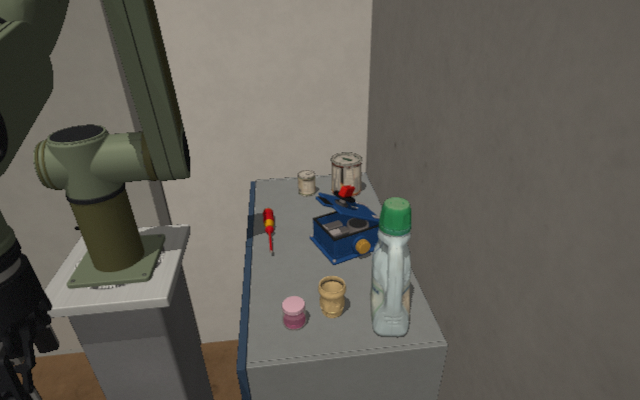

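View pics/top0.png

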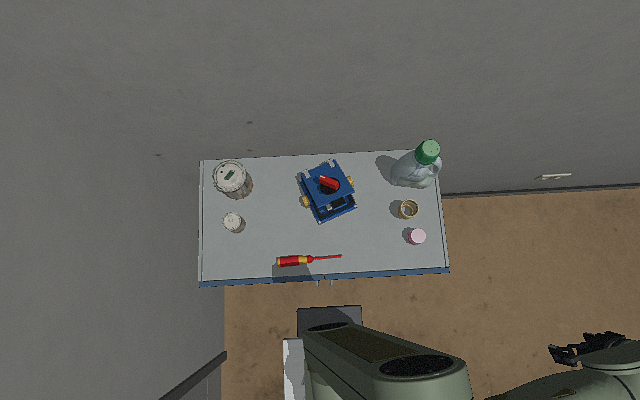

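```bash
cat > h.py <<'E'
import numpy as np, cv2
from station import r
from scipy.spatial.transform import Rotation as R
def ray(n,u,v):
    c=r.camera_model(n); f=200/np.tan(np.radians(c['fovy']/2))
    d=R.from_quat(c['attitude']).apply([(u-c['cx'])/f,-(v-c['cy'])/f,-1]); return c['origin'],d
def onz(n,u,v,z):
    o,d=ray(n,u,v); return o+d*(z-o[2])/d[2]
def proj(n,p):
    c=r.camera_model(n); f=200/np.tan(np.radians(c['fovy']/2))
    q=R.from_quat(c['attitude']).inv().apply(np.atleast_2d(p)-c['origin'])
    return np.c_[c['cx']+f*q[:,0]/-q[:,2], c['cy']-f*q[:,1]/-q[:,2]]
def tri(a,b):
    (o1,d1),(o2,d2)=ray('side',*a),ray('top',*b)
    s,*_=np.linalg.lstsq(np.c_[d1,-d2],o2-o1,rcond=None)
    p,q=o1+d1*s[0],o2+d2*s[1]; return (p+q)/2,np.linalg.norm(p-q)
E
python3 - <<'E'
from h import *
t=cv2.imread('pics/top0.png'); s=cv2.imread('pics/side0.png')
a=cv2.resize(t[145:235,285:375],None,fx=6.6,fy=6.6,interpolation=cv2.INTER_CUBIC)
cv2.imwrite('pics/top0c.png',a)
a=cv2.resize(s[175:270,300:390],None,fx=6.3,fy=6.3,interpolation=cv2.INTER_CUBIC)
cv2.imwrite('pics/side0c.png',a)
for uv in [(200,160),(434,150),(450,268),(199,282)]: print(onz('top',*uv,0).round())
E
```

```text
[739. 417.   0.]
[ 729. -375.    0.]
[ 333. -378.    0.]
[336. 416.   0.]
```

View pics/top0c.png

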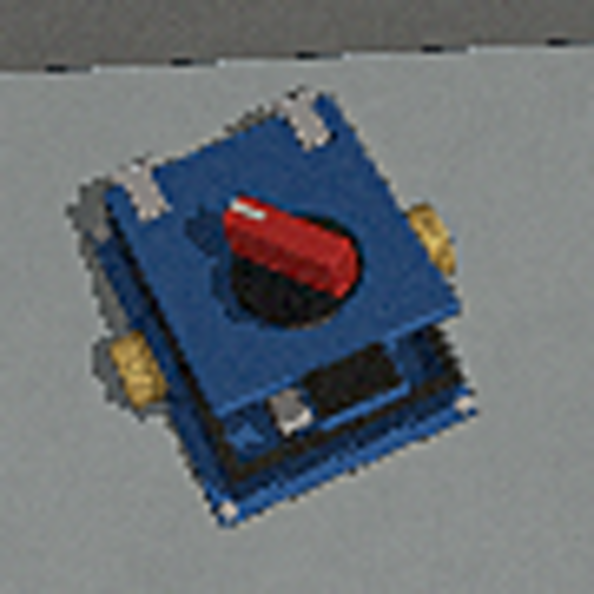

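View pics/side0c.png

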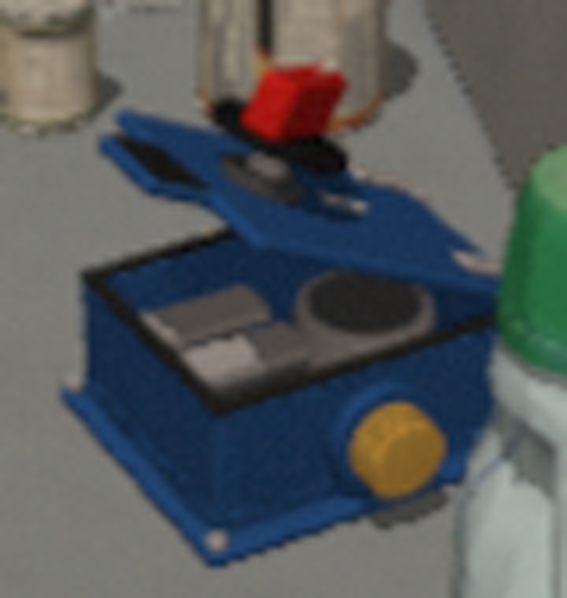

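```bash
python3 - <<'E'
from h import *
S=lambda x,y:(x/6.3+300-.42,y/6.3+175-.42)
T=lambda x,y:(x/6.6+285-.42,y/6.6+145-.42)
a=onz('side',*S(83,272),70);b=onz('side',*S(216,411),70)
print('rim front',a,b,np.linalg.norm(a-b))
a2=onz('top',*T(228,512),4);b2=onz('top',*T(465,404),4);print('screws',a2,b2,np.linalg.norm(a2-b2))
h1=onz('top',*T(108,192),74);h2=onz('top',*T(328,93),74);print('hinge',h1,h2,np.linalg.norm(h1-h2))
for p,q in((a,b),(a2,b2),(h1,h2)):
    d=p-q; yaw=np.arctan2(-d[0],d[1]); print('yaw',yaw,(p+q)/2)
yaw=np.arctan2(-(h1-h2)[0],(h1-h2)[1])
print('front corners cover', [tri(S(118,115),T(225,415)) , tri(S(262,243),T(455,308))])
m=lambda im:(im[:,:,2]>120)&(im[:,:,1]<60)&(im[:,:,0]<60)
for n,box in(('side',(300,175,390,270)),('top',(285,145,375,235))):
    im=cv2.imread(f'pics/{n}0.png');x0,y0,x1,y1=box
    k=m(im[y0:y1,x0:x1].astype(int)); v,u=np.nonzero(k); print(n,u.mean()+x0,v.mean()+y0,k.sum())
E
```

```text
rim front [511.07256036  19.73797811  70.        ] [552.85314657 -89.56996184  70.        ] 117.02069526832882
screws [503.58607469  28.27898319   4.        ] [550.82607696 -92.19273046   4.        ] 129.40267232694137
hinge [649.51721557  76.55497971  74.        ] [692.68779136 -30.96581508  74.        ] 115.86379902571974
yaw 0.3650926869094838 [531.96285347 -34.91599187  70.        ]
yaw 0.3736994308866634 [527.20607583 -31.95687363   4.        ]
yaw 0.38180663391069253 [671.10250347  22.79458232  74.        ]
front corners cover [(array([527.14966558,  27.12801166, 140.78699738]), np.float64(3.040775503753493)), (array([570.66372289, -77.33897682, 137.77847403]), np.float64(4.252270643210308))]
side 344.14102564102564 190.0897435897436 78
top 330.03 181.23 100
```

```bash
python3 - <<'E'
from h import *
S=lambda x,y:(x/6.3+300-.42,y/6.3+175-.42)
T=lambda x,y:(x/6.6+285-.42,y/6.6+145-.42)
print('tab',tri(S(147,160),T(352,380)))
print('red',tri((344.1,190.1),(330,181.2)))
print('bar ends top', onz('top',*T(352,247),170),onz('top',*T(245,205),170))
print('jug cap',onz('top',428,150,277),'coupling',onz('top',408,208,76))
E
```

```text
tab (array([535.07963693, -28.81745214, 150.91891651]), np.float64(1.6104229864682826))
red (array([593.18278818,  -9.45511362, 164.33118873]), np.float64(4.701415693915819))
bar ends top [590.43102031 -31.65479889 170.        ] [611.84978423  13.33007699 170.        ]
jug cap [ 634.0929231  -263.92903066  277.        ] coupling [ 520.62204346 -246.61096452   76.        ]
```

servo_tool:
  plan:
    - [[0, 0.64, -0.52, 0, 0, 0, 0], [0, 0.64, -0.52, 0, 0, 0, 0], [0, 0.64, -0.52, 0, 0, 0, 0], [0, 0.64, -0.52, 0, 0, 0, 0], [0, 0.64, -0.52, 0, 0, 0, 0], [0, 0.64, -0.52, 0, 0, 0, 0], [0, 0.64, -0.52, 0, 0, 0, 0], [0, 0.64, -0.52, 0, 0, 0, 0], [0, 0.64, -0.52, 0, 0, 0, 0], [0, 0.64, -0.52, 0, 0, 0, 0], [0, 0.64, -0.52, 0, 0, 0, 0], [0, 0.64, -0.52, 0, 0, 0, 0], [0, 0.64, -0.52, 0, 0, 0, 0], [0, 0.64, -0.52, 0, 0, 0, 0], [0, 0.64, -0.52, 0, 0, 0, 0], [0, 0.64, -0.52, 0, 0, 0, 0], [0, 0.64, -0.52, 0, 0, 0, 0], [0, 0.64, -0.52, 0, 0, 0, 0], [0, 0, 0, 0, 0, 0, -0.67], [0, 0, 0, 0, 0, 0, -0.66]]

```text
clock: 1.77
tool_pos: [496.3, -79.9, 198.5]
tcp_rot: [0.981, 0.192, -0.001, -0.0]
ft_force: [0.1, -0.9, -0.1]
opening: 0.2
gripper_force: 0.0
```

servo_tool:
  plan:
    - [[0, 0.7, -0.41, 0, 0, 0, 0], [0, 0.7, -0.41, 0, 0, 0, 0], [0, 0, 0, 0.5, 0, 0, 0], [0, 0, 0, 0.5, 0, 0, 0], [0, -0.04, 0, 0.15, 0, 0, 0], [0, -0.08, 0, 0.15, 0, 0, 0], [0, -0.08, 0, 0.15, 0, 0, 0], [0, -0.08, 0, 0.15, 0, 0, 0], [0, -0.06, 0, 0.15, 0, 0, 0], [0, -0.04, 0, 0.15, 0, 0, 0], [0, -0.04, 0, 0.15, 0, 0, 0], [0, -0.04, 0, 0.15, 0, 0, 0], [0, -0.04, 0, 0.15, 0, 0, 0], [0, -0.02, 0, 0.15, 0, 0, 0], [0, -0.02, 0, 0.15, 0, 0, 0], [0, -0.02, 0, 0.15, 0, 0, 0]]

```text
clock: 3.1
tool_pos: [514.8, -39.0, 86.5]
tcp_rot: [0.982, 0.189, 0.0, -0.0]
ft_force: [-0.9, 0.1, 1.7]
opening: 0.2
gripper_force: 0.9
```

servo_tool:
  plan:
    - [[0, 0, 0, 0.08, 0, 0, 0], [0, 0, 0, 0.08, 0, 0, 0], [0, 0, 0, 0.05, 0, 0, 0], [0, 0, 0, 0, 0, 0, 0]]

```text
clock: 3.43
tool_pos: [514.9, -38.8, 78.3]
tcp_rot: [0.982, 0.189, -0.0, -0.0]
ft_force: [-0.3, -0.1, -0.3]
opening: -0.0
gripper_force: 0.0
```

servo_tool:
  plan:
    - [[0, 0, 0, 0.05, 0, 0, 0], [0, 0, 0, 0.04, 0, 0, 0], [0, 0, 0, 0, 0, 0, 0]]

```text
clock: 3.68
tool_pos: [515.1, -39.0, 75.1]
tcp_rot: [0.982, 0.189, 0.0, 0.0]
ft_force: [0.2, -1.1, 0.4]
opening: 0.2
gripper_force: 0.1
```

```bash
python3 - <<'E'
from h import *
for n in("side","top"): cv2.imwrite(f"pics/{n}1.png",r.grab_frame(n)[:,:,::-1])
s=cv2.imread('pics/side1.png')[165:270,290:400]; t=cv2.imread('pics/top1.png')[135:240,275:385]
cv2.imwrite('pics/c1.png',cv2.resize(np.hstack([s,t]),None,fx=3.6,fy=3.6,interpolation=cv2.INTER_CUBIC))
E
```

```text
(no output)
```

View pics/c1.png

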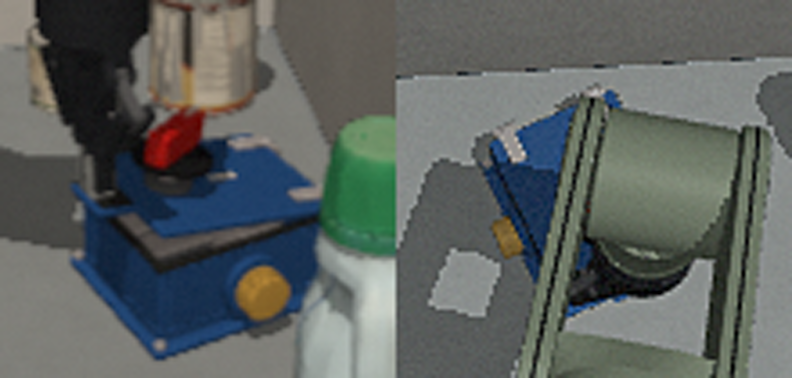

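```bash
python3 - <<'E'
from h import *
s=cv2.imread('pics/side1.png')[195:250,300:365]
cv2.imwrite('pics/c2.png',cv2.resize(s,None,fx=10,fy=10,interpolation=cv2.INTER_CUBIC))
o=r.observe(); p=o['tool_pos']; print(p)
q=proj('side',[p,p+[0,0,19]]); print(q,(q-[300,195])*10)
c=np.array([601.5,-6,0]);ps=.383;X=np.array([np.cos(ps),np.sin(ps),0]);Y=np.array([-X[1],X[0],0]);Z=np.array([0,0,1])
for th in(0,.05,.1,.15):
  H=c+75*X+70*Z; f=lambda l,y:H-l*(X*np.cos(th)-Z*np.sin(th))+8*(Z*np.cos(th)+X*np.sin(th))+y*Y
  print(th,((proj('side',[f(150,60),f(150,-60),f(181,22),f(181,-22),f(166,0)])-[300,195])*10).round().tolist())
E
```

```text
[514.96904955 -38.92898653  75.15131772]
[[316.43319366 228.05196457]
 [316.2370749  221.82860318]] [[164.33193656 330.51964565]
 [162.37074902 268.28603178]]
0 [[120.0, 199.0], [345.0, 421.0], [81.0, 298.0], [161.0, 382.0], [173.0, 323.0]]
0.05 [[121.0, 175.0], [347.0, 396.0], [82.0, 268.0], [162.0, 351.0], [174.0, 295.0]]
0.1 [[124.0, 150.0], [350.0, 369.0], [85.0, 238.0], [165.0, 320.0], [177.0, 267.0]]
0.15 [[127.0, 125.0], [355.0, 343.0], [89.0, 207.0], [170.0, 288.0], [181.0, 238.0]]
```

View pics/c2.png

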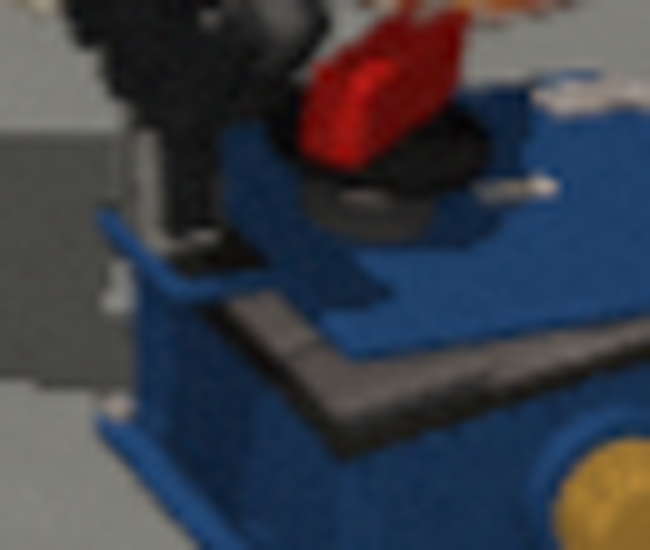

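```bash
python3 - <<'E'
from h import *
p=np.array([140.4,-557,198.5])
for n in('side','top'): print(n,proj(n,[p,p+[0,0,73],p+[0,0,150]]).round(1).tolist())
im=cv2.imread('pics/side1.png').astype(int); n2=r.grab_frame('side')[:,:,::-1].astype(int)
print('diff',(abs(n2-im).max(2)[195:250,300:365]>40).sum())
g=cv2.imread('pics/side0.png')[280:400,0:70]; print('dark rows by max v', [(x,(np.nonzero(g[:,x].max(1)<50)[0]+280).tolist()[-3:]) for x in range(0,60,4)])
a=cv2.resize(np.hstack([cv2.imread('pics/side0.png')[280:400,0:90],cv2.imread('pics/top0.png')[310:400,530:640].copy() if 0 else np.zeros((120,1,3),np.uint8)]),None,fx=4,fy=4,interpolation=2)
b=cv2.resize(cv2.imread('pics/top0.png')[300:400,530:640],None,fx=4,fy=4,interpolation=2)
b=cv2.copyMakeBorder(b,0,80,0,0,0); cv2.imwrite('pics/c3.png',np.hstack([a,b]))
E
```

```text
side [[55.7, 401.2], [33.1, 361.9], [4.9, 312.9]]
top [[556.8, 338.9], [576.7, 344.1], [601.6, 350.6]]
diff 0
dark rows by max v [(0, [397, 398, 399]), (4, [397, 398, 399]), (8, [397, 398, 399]), (12, [397, 398, 399]), (16, [397, 398, 399]), (20, [397, 398, 399]), (24, [397, 398, 399]), (28, [397, 398, 399]), (32, [392, 398, 399]), (36, [344, 345, 391]), (40, [396, 397, 398]), (44, [350, 351, 352]), (48, [349, 350, 351]), (52, [348, 349, 350]), (56, [347, 348, 349])]
```

View pics/c3.png

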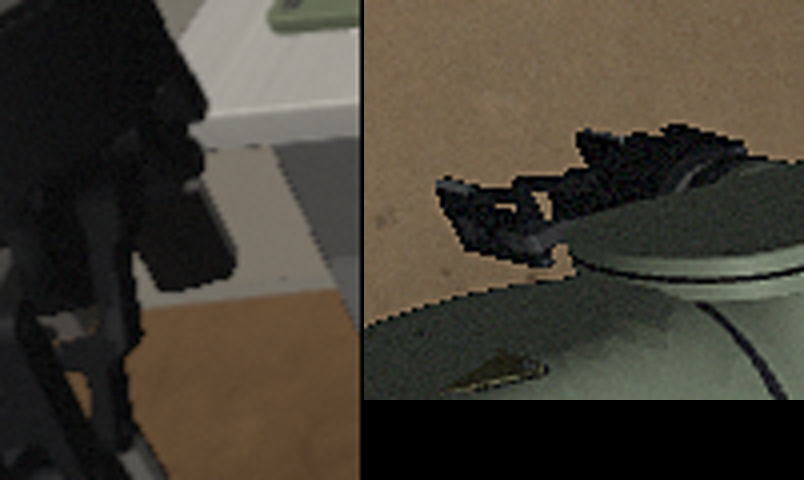

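servo_tool:
  plan:
    - [[0, 0, 0, -0.8, 0, 0, 0], [0, 0, 0, -0.8, 0, 0, 0], [0, -0.5, 0, -0.8, 0, 0, 0], [0, -0.5, 0, -0.8, 0, 0, 0], [0, 0, 0, 0, 0, 0, 0]]

```text
clock: 4.25
tool_pos: [480.1, -55.7, 210.5]
tcp_rot: [0.982, 0.188, 0.005, 0.003]
ft_force: [0.9, -0.5, 0.4]
opening: 0.2
gripper_force: 0.0
```

```bash
python3 - <<'E'
from h import *
o=r.observe();p=o['tool_pos'];print(p,o['opening'],o['joint_pos'])
im=np.ascontiguousarray(r.grab_frame('side')[:,:,::-1]);cv2.imwrite('pics/side2.png',im)
cv2.imwrite('pics/top2.png',r.grab_frame('top')[:,:,::-1])
q=(proj('side',[p,p+[0,0,19],p+[0,0,73]])-[290,150]);print(q*6)
cv2.imwrite('pics/c4.png',cv2.resize(im[150:250,290:370],None,fx=6,fy=6,interpolation=2))
E
```

```text
[480.10435859 -55.72147149 210.52988485] 0.22552401476678297 [-2.94234123e-01 -9.64992380e-03  1.75424263e+00 -8.57068521e-04
  1.38487611e+00  8.97649373e-01]
[[ 65.5406042  211.61770909]
 [ 63.30053357 168.20988405]
 [ 56.67540056  39.82883619]]
```

View pics/c4.png

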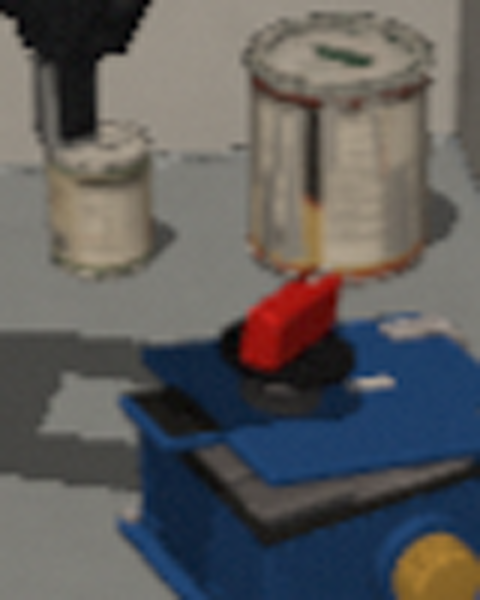

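servo_tool:
  plan:
    - [[0, 0.5, 0, 0.8, 0, 0, 0], [0, 0.5, 0, 0.8, 0, 0, 0], [0, 0, 0, 0.8, 0, 0, 0], [0, 0, 0, 0.8, 0, 0, 0], [0, 0, 0, 0.1, 0, 0, 0], [0, 0, 0, 0.1, 0, 0, 0], [0, 0, 0, 0.1, 0, 0, 0], [0, 0, 0, 0, 0, 0, 0]]

```text
clock: 5.02
tool_pos: [515.6, -39.2, 63.8]
tcp_rot: [0.982, 0.189, 0.001, 0.0]
ft_force: [-0.1, -0.7, 0.8]
opening: -0.0
gripper_force: 0.0
```

servo_tool:
  plan:
    - [[0, 0, 0, 0.1, 0, 0, 0], [0, 0, 0, 0.08, 0, 0, 0], [0, 0, 0, 0, 0, 0, 0]]

```text
clock: 5.27
tool_pos: [515.8, -39.4, 56.8]
tcp_rot: [0.982, 0.189, 0.001, 0.001]
ft_force: [0.9, -0.4, 1.1]
opening: 0.1
gripper_force: 0.5
```

servo_tool:
  plan:
    - [[0, 0, 0, 0.05, 0, 0, 0], [0, 0, 0, 0.03, 0, 0, 0], [0, 0, 0, 0, 0, 0, 0]]

```text
clock: 5.52
tool_pos: [515.2, -39.2, 53.0]
tcp_rot: [0.982, 0.189, 0.0, 0.0]
ft_force: [-0.3, -0.7, 0.7]
opening: -0.1
gripper_force: 0.6
```

servo_tool:
  plan:
    - [[0, 0, 0, 0.05, 0, 0, 0], [0, 0, 0, 0.05, 0, 0, 0], [0, 0, 0, 0, 0, 0, 0]]

```text
clock: 5.77
tool_pos: [514.7, -38.9, 48.4]
tcp_rot: [0.982, 0.189, -0.0, -0.0]
ft_force: [0.3, -0.4, 0.5]
opening: 0.2
gripper_force: 0.1
```

```bash
python3 - <<'E'
from h import *
im=r.grab_frame('side')[:,:,::-1].astype(int);cv2.imwrite('pics/side3.png',im)
# blue-ness profile down the right front corner column & predicted cover corners
for n in('side1','side3'):
    im=cv2.imread(f'pics/{n}.png').astype(int)
    print(n,[ (v,im[v,334].tolist()) for v in range(226,246)])
E
```

```text
side1 [(226, [97, 60, 30]), (227, [112, 69, 34]), (228, [112, 67, 32]), (229, [100, 61, 29]), (230, [83, 59, 46]), (231, [75, 72, 77]), (232, [73, 77, 83]), (233, [74, 78, 84]), (234, [78, 81, 88]), (235, [82, 86, 92]), (236, [64, 66, 71]), (237, [41, 42, 43]), (238, [27, 32, 32]), (239, [27, 29, 32]), (240, [26, 26, 25]), (241, [64, 40, 23]), (242, [82, 50, 25]), (243, [86, 52, 25]), (244, [85, 51, 24]), (245, [86, 54, 27])]
side3 [(226, [61, 36, 15]), (227, [86, 53, 26]), (228, [74, 43, 21]), (229, [64, 38, 18]), (230, [64, 38, 19]), (231, [63, 35, 16]), (232, [63, 38, 19]), (233, [86, 50, 23]), (234, [106, 64, 29]), (235, [113, 69, 34]), (236, [116, 69, 35]), (237, [106, 64, 31]), (238, [73, 43, 23]), (239, [34, 27, 24]), (240, [26, 27, 26]), (241, [63, 41, 19]), (242, [82, 49, 23]), (243, [86, 53, 25]), (244, [86, 53, 24]), (245, [87, 53, 27])][ WARN:0@1.251] global loadsave.cpp:1063 imwrite_ Unsupported depth image for selected encoder is fallbacked to CV_8U.
```

servo_tool:
  plan:
    - [[0, 0, 0, 0.05, 0, 0, 0], [0, 0, 0, 0.03, 0, 0, 0], [0, 0, 0, 0, 0, 0, 0]]

```text
clock: 6.07
tool_pos: [514.6, -38.9, 45.9]
tcp_rot: [0.982, 0.189, -0.0, -0.0]
ft_force: [-1.9, -0.0, 5.1]
opening: 0.1
gripper_force: 2.6
```

servo_tool:
  plan:
    - [[0, 0, 0, 0.05, 0, 0, 0], [0, 0, 0, 0.03, 0, 0, 0], [0, 0, 0, 0, 0, 0, 0]]

```text
clock: 6.32
tool_pos: [514.7, -39.0, 45.6]
tcp_rot: [0.982, 0.189, -0.001, -0.0]
ft_force: [-10.4, 0.9, 23.8]
opening: 0.0
gripper_force: 12.0
```

servo_tool:
  plan:
    - [[0, 0, 0, -0.4, 0, 0, 0], [0.5, 0, 0, -0.8, 0, 0, 0], [0.8, -0.2, 0, -0.8, 0, 0, 0], [0.8, -1, 0, -0.6, 0, 0, 0], [0.8, -1, 0, -0.6, 0, 0, 0], [0.8, -1, 0, -0.4, 0, 0, 0], [0.8, 0, 0, 0, 0, 0, 0]]

```text
clock: 6.9
tool_pos: [402.4, -84.5, 183.7]
tcp_rot: [0.982, 0.188, 0.001, 0.002]
ft_force: [0.6, 1.1, -0.5]
opening: 68.3
gripper_force: 0.0
```

```bash
python3 - <<'E'
from h import *
o=r.observe();print(o['tool_pos'],o['opening'],o['ft_force'])
S={}
for n,box in(('side',(300,175,390,270)),('top',(285,145,375,235))):
    im=np.ascontiguousarray(r.grab_frame(n)[:,:,::-1]);cv2.imwrite(f'pics/{n}4.png',im);x0,y0,x1,y1=box
    c=im[y0:y1,x0:x1].astype(int);k=(c[:,:,2]>90)&(c[:,:,1]<60)&(c[:,:,0]<60)
    v,u=np.nonzero(k);print(n,k.sum(),u.mean()+x0,v.mean()+y0,cv2.minAreaRect(np.c_[u+x0,v+y0].astype(np.float32)))
    S[n]=im
s=S['side'][175:265,295:385];t=S['top'][135:225,280:370]
cv2.imwrite('pics/c5.png',cv2.resize(np.hstack([s,t]),None,fx=4.4,fy=4.4,interpolation=2))
E
```

```text
[402.43952366 -84.4910732  183.65473847] 68.31683178686025 [ 0.60099565  1.05210407 -0.49851943]
side 166 334.45180722891564 209.95180722891567 ((339.990966796875, 204.0746612548828), (9.17526626586914, 36.70106506347656), 43.78112030029297)
top 101 333.91089108910893 195.6237623762376 ((333.0768737792969, 194.8845977783203), (20.523906707763672, 5.824352264404297), 33.6900634765625)
```

View pics/c5.png

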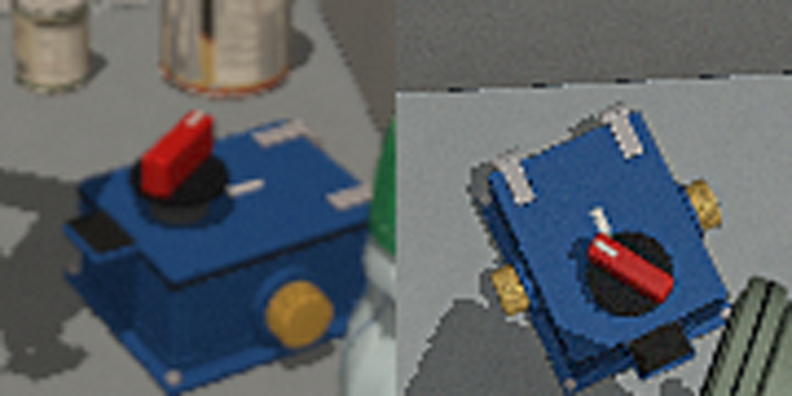

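```bash
python3 - <<'E'
from h import *
im=cv2.imread('pics/top4.png').astype(int);B,G,Rr=im[...,0],im[...,1],im[...,2]
k=(Rr>90)&(G<70)&(B<70);k[:145]=0;k[235:]=0;k[:,:300]=0;k[:,380:]=0
v,u=np.nonzero(k);P=np.array([onz('top',a,b,125)[:2] for a,b in zip(u,v)])
w=np.linalg.eigh(np.cov(P.T))[1][:,1];w*=np.sign(w[0]);print('bar centre',P.mean(0),'ang',np.arctan2(w[1],w[0]))
T=lambda x,y:(280+(x-396)/4.4-.4,135+y/4.4-.4)
a=onz('top',*T(593,243),129);b=onz('top',*T(667,290),129);print('ends',a,b,np.arctan2(*(a-b)[[1,0]]),np.linalg.norm(a-b))
print('flange',onz('top',*T(629,274),103));print('mark',onz('top',*T(595,210),78),onz('top',*T(607,234),78))
print('tab',onz('top',*T(662,350),78))
print('hinge corners',onz('top',*T(487,175),76),onz('top',*T(634,108),76))
print('front corners',onz('top',*T(728,300),78),onz('top',*T(567,372),78))
print('side bar top mid',onz('side',295+178/4.4,175+145/4.4,129))
E
```

```text
bar centre [561.47823395 -19.70371973] ang 0.9450046298666115
ends [579.80547574   7.36664234 129.        ] [544.78994721 -39.96157693 129.        ] 0.9338264038236458 58.87314818833666
flange [562.9415858  -16.45493487 103.        ]
mark [616.13380377   3.54625054  78.        ] [598.20930112  -3.85744927  78.        ]
tab [513.26312124 -36.91636465  78.        ]
hinge corners [646.76637988  78.63589888  76.        ] [690.55629743 -28.90979371  76.        ]
front corners [545.93963543 -85.33246809  78.        ] [501.66635706  29.72865383  78.        ]
side bar top mid [564.82586845 -35.87353337 129.        ]
```

servo_tool:
  plan:
    - [[0.45, 0.87, 0, 0, 0, 0, 0], [0.45, 0.87, -0.03, 0, 0, 0, 0], [0.45, 0.87, -0.03, 0, 0, 0, 0], [0.45, 0.87, 0, 0, 0, 0, -0.8], [0.45, 0.87, 0, 0, 0, 0, 0], [0.45, 0, 0, 0, 0, 0, -0.96], [0.45, 0, 0, 0, 0, 0, -0.96], [0.45, 0, 0, 0, 0, 0, -0.96], [0.45, 0, 0, 0, 0, 0, -0.96], [0.45, 0, 0, 0, 0, 0, -0.96], [0.45, 0, 0, 0, 0, 0, 0]]

```text
clock: 7.92
tool_pos: [564.8, -12.4, 178.5]
tcp_rot: [0.891, 0.454, -0.001, -0.001]
ft_force: [0.4, 0.4, -0.6]
opening: 38.5
gripper_force: 0.0
```

servo_tool:
  plan:
    - [[0.45, -0.13, 0.06, 0, 0, 0, 0], [0.45, 0, 0, 0.7, 0, 0, 0], [0.45, 0, 0, 0.6, 0, 0, 0], [0.45, 0, 0, 0.5, 0, 0, 0], [0.45, 0, 0, 0.4, 0, 0, 0], [0.45, 0, 0, 0.2, 0, 0, 0], [0.45, 0, 0, 0.1, 0, 0, 0], [0.45, 0, 0, 0, 0, 0, 0]]

```text
clock: 8.58
tool_pos: [563.1, -19.1, 79.7]
tcp_rot: [0.892, 0.452, -0.001, -0.001]
ft_force: [-0.5, 0.3, -0.5]
opening: 38.0
gripper_force: 0.0
```

servo_tool:
  plan:
    - [[0.45, 0, 0, 0.08, 0, 0, 0], [0.45, 0, 0, 0.07, 0, 0, 0], [0.45, 0, 0, 0, 0, 0, 0]]

```text
clock: 8.83
tool_pos: [564.0, -19.2, 75.2]
tcp_rot: [0.892, 0.453, 0.0, 0.0]
ft_force: [0.5, 0.7, 0.2]
opening: 38.3
gripper_force: 0.0
```

servo_tool:
  plan:
    - [[0.45, 0, 0, 0.05, 0, 0, 0], [0.45, 0, 0, 0.03, 0, 0, 0], [0.45, 0, 0, 0, 0, 0, 0]]

```text
clock: 9.08
tool_pos: [563.5, -19.2, 71.6]
tcp_rot: [0.892, 0.453, 0.0, 0.0]
ft_force: [0.4, 0.0, -0.0]
opening: 38.5
gripper_force: 0.0
```

```bash
python3 - <<'E'
from h import *
im=np.ascontiguousarray(r.grab_frame('side')[:,:,::-1])
cv2.imwrite('pics/side5.png',im)
p=r.observe()['tool_pos'];print(proj('side',[p+[0,0,32],[563.5,-18,129],[563.5,-18,103]]))
c=im[180:240,305:365].astype(int);k=(c[:,:,2]>90)&(c[:,:,1]<60)&(c[:,:,0]<60)
for row in range(15,45): print(row+180,''.join('R' if k[row,x] else ('.' if c[row,x].max()<55 else ('b' if c[row,x,0]>c[row,x,2]+20 else 'g')) for x in range(60)))
E
```

```text
[[334.06453668 213.13299098]
 [333.9255428  204.42984088]
 [333.96815879 213.09755946]]
195 ggggggggggg.............ggggggggg..........gg.......gggggggg
196 ggggggggggggggg.........ggggggggg..........gg......ggggggggg
197 ggggggggggggggggg.......ggggggggggg................ggggggggg
198 ggggggggggggggggg........gggggggggg................ggggggggg
199 gggggggggggggggggg.......gggggggggg...............gggggggggg
200 gggggggggggggggggg.gg....gggggggggg..............ggggggggggg
201 gggggggggggggggggg.gg....gggggggRggg............gggggggggggg
202 gggggggggggggggggg.gg....ggggggRRggg...........ggggggggggggg
203 gggggggggggggggggg.gg....gggggRRRRRg..........gggggggggggggg
204 gggggggggggggggggg.gg....ggggRRRRRRgg......gg.gggbbggggggggg
205 gggggggggggggggggg.gg....gggRRRRRRgggg.....gbbbggggggggggggg
206 gggggggggggggggggg.gg....ggRRRRRRRgggg......bbbbggggggggggbg
207 gggggggggggggggggg.gg....RRRRRRRRRgggg......bbbbbgggggbbbbbb
208 gggggggggggggggggg.ggg..RRRRRRRRRRgggg......bbbbbbgbbbbbbbbb
209 gggggggggggggggggg.ggg.RRRRRRRRRRRgggg......bbbbbbbbbbbbbbbb
210 ggggggggggggggggggggggRRRRRRRRRRR
[... 237 characters left out ...]
ggbbbbbbb...RRRRRRRRRRg..ggg.....bbbbbbbbbbbbbbbbb
215 gggggggggbbbbbbbbbb...RRRRRRRRRg...gggg....bbbbbbbbbbbbbbbbb
216 ggggggggbbbbbbbbbbbb..RRRRRRRRg....gggg....bbbggggbbbbbbbbbb
217 ggggggggbbbbbbbbbbbb..RRRRRRRg............ggggggggbbbbbbbbbb
218 ggggggg..bbbbbbbbbbbb.gRRRRRRg...........gggggggbbbbbbbbbbbb
219 gggggggg.bbbbbbbbbbbb...ggggg............bggbbbbbbbbbbbbbbbb
220 ggggggggb.bbbbbbbbbbbb.................bbbbbbbbbbbbbbbbbbbbb
221 ggggggggbb..bbbbbbbbbbb...............bbbbbbbbbbbbbbbbbbbbbb
222 ggggggggbbb.bbbbbbbbbbbb.............bbbbbbbbbbbbbbbbbbbbbbb
223 ggggggggbb....bbbbbbbbbb.............bbbbbbbbbbbbbbbbbbbbbbb
224 ggggggg........bbbbbbbbbb............bbbbbbbbbbbbbbbbbbbbbbb
```

servo_tool:
  plan:
    - [[0.1, 0, 0, 0, 0, 0, 0], [0.1, 0, 0, 0, 0, 0, 0], [0.1, 0, 0, 0, 0, 0, 0], [0.1, 0, 0, 0, 0, 0, 0], [0.1, 0, 0, 0, 0, 0, 0]]
  grip_force: 30

```text
clock: 9.55
tool_pos: [563.9, -19.3, 71.8]
tcp_rot: [0.892, 0.453, 0.0, 0.0]
ft_force: [0.1, -1.2, 1.8]
opening: 17.5
gripper_force: 36.2
```

servo_tool:
  plan:
    - [[0.1, 0, 0, 0, 0, 0, 0.8], [0.1, 0, 0, 0, 0, 0, 0.8], [0.1, 0, 0, 0, 0, 0, 0.8], [0.1, 0, 0, 0, 0, 0, 0.8], [0.1, 0, 0, 0, 0, 0, 0.8], [0.1, 0, 0, 0, 0, 0, 0.8], [0.1, 0, 0, 0, 0, 0, 0.8], [0.1, 0, 0, 0, 0, 0, 0]]

```text
clock: 10.22
tool_pos: [563.6, -18.9, 71.8]
tcp_rot: [0.982, 0.188, 0.0, -0.0]
ft_force: [-0.1, -0.0, 2.2]
opening: 17.4
gripper_force: 36.4
```

```bash
python3 - <<'E'
from h import *
o=r.observe();q=o['tcp_rot'];print(2*np.arctan2(q[1],q[0]),o['tool_pos'],o['ft_force'],o['ft_torque'])
im=np.ascontiguousarray(r.grab_frame('side')[:,:,::-1]);cv2.imwrite('pics/side6.png',im)
c=im[180:240,305:365].astype(int);k=(c[:,:,2]>90)&(c[:,:,1]<60)&(c[:,:,0]<60)
for row in range(15,45): print(row+180,''.join('R' if k[row,x] else ('.' if c[row,x].max()<55 else ('b' if c[row,x,0]>c[row,x,2]+20 else 'g')) for x in range(60)))
E
```

```text
0.37848858015331904 [563.61356988 -18.88224866  71.79830209] [-1.04005113e-01 -7.35053229e-04  2.19802896e+00] [ 0.13203081  0.0820649  -0.05047837]
195 gggggggggggggggggggggg........................gggggggggggggg
196 gggggggggggggggggggggg...........g............gggggggggggggg
197 gggggggggggggggggggggg..........ggg..........ggggggggggggggg
198 ggggggggggggggggggggggg.........gg...........ggggggggggggggg
199 gggggggggggggggggggggggg........gg..........gggggggggggggggg
200 gggggggggggggggggggggggggg..................gggggggggggggggg
201 ggggggggggggggggggggggggg..................ggggggggggggggggg
202 ggggggggggggggggggggggggg..................ggggggggggggggggg
203 ggggggggggggggggggggggggg.................gggggggggggbgggggg
204 ggggggggggggggggggggggggg..............ggRgggggggggggggggggg
205 ggggggggggggggggggggggggggRRggg......gRRRRggggbggggggggggggg
206 ggggggggggggggggggggggRRRRRRggg......gRRRRgbbbbbggggggggggbg
207 gggggggggggggggggggRRRRRRRRRggg......gRRRR.bbbbbbgggggbbbbbb
208 gggggggggggggggggggRRRRRRRRRggg......gRRRR.bbbbbbbggbbbbbbbb
209 gggggggggggggggggggRRRRRRRRRggg......
[... 298 characters left out ...]
ggbbbbbbbRRRRRRRRRggg............bbbbbbbbbbbbbbbbb
215 gggggggggbbbbbbbbbbgRRRRRRRRgggg..gg.......bbbbbbbbbbbbbbbbb
216 ggggggggbbbbbbbbbbbgRRRRRRRgggggg..........bbbggggbbbbbbbbbb
217 ggggggggbbbbbbbbbbbbgRRggg....gg..........ggggggggbbbbbbbbbb
218 ggggggggbbbbbbbbbbbb.....................gggggggbbbbbbbbbbbb
219 gggggggg..bbbbbbbbbbb....................bggbbbbbbbbbbbbbbbb
220 ggggggggb.bbbbbbbbbbbb.................bbbbbbbbbbbbbbbbbbbbb
221 ggggggggbb..bbbbbbbbbbb...............bbbbbbbbbbbbbbbbbbbbbb
222 ggggggggbbb.bbbbbbbbbbbb..............bbbbbbbbbbbbbbbbbbbbbb
223 ggggggggbb....bbbbbbbbbb.............bbbbbbbbbbbbbbbbbbbbbbb
224 ggggggg........bbbbbbbbbb............bbbbbbbbbbbbbbbbbbbbbbb
```

servo_tool:
  plan:
    - [[0.1, 0, 0, 0.05, 0, 0, 0], [0.1, 0, 0, 0.05, 0, 0, 0], [0.1, 0, 0, 0.05, 0, 0, 0], [0.1, 0, 0, 0, 0, 0, 0]]

```text
clock: 10.6
tool_pos: [563.6, -19.0, 65.3]
tcp_rot: [0.982, 0.189, 0.0, -0.0]
ft_force: [-1.3, 1.6, 4.9]
opening: 17.4
gripper_force: 36.7
```

servo_tool:
  plan:
    - [[0.1, 0, 0, 0.05, 0, 0, 0], [0.1, 0, 0, 0.05, 0, 0, 0], [0.1, 0, 0, 0.05, 0, 0, 0], [0.1, 0, 0, 0.05, 0, 0, 0], [0.1, 0, 0, 0, 0, 0, 0]]

```text
clock: 11.02
tool_pos: [563.7, -19.0, 57.8]
tcp_rot: [0.982, 0.189, 0.0, -0.0]
ft_force: [-1.5, 2.1, 7.5]
opening: 17.4
gripper_force: 37.1
```

servo_tool:
  plan:
    - [[0.1, 0, 0, 0.03, 0, 0, 0], [0.1, 0, 0, 0.03, 0, 0, 0], [0.1, 0, 0, 0, 0, 0, 0]]

```text
clock: 11.27
tool_pos: [563.7, -18.9, 55.7]
tcp_rot: [0.982, 0.189, 0.0, -0.0]
ft_force: [-2.3, 1.2, 8.3]
opening: 17.7
gripper_force: 37.2
```

servo_tool:
  plan:
    - [[0.1, 0, 0, 0.03, 0, 0, 0], [0.1, 0, 0, 0, 0, 0, 0]]

```text
clock: 11.43
tool_pos: [563.7, -18.9, 55.2]
tcp_rot: [0.982, 0.189, 0.0, -0.0]
ft_force: [-3.7, 2.5, 10.2]
opening: 17.0
gripper_force: 37.6
```

servo_tool:
  plan:
    - [[0.1, 0, 0, 0.02, 0, 0, 0.8], [0.1, 0, 0, 0, 0, 0, 0.8], [0.1, 0, 0, 0, 0, 0, 0.8], [0.1, 0, 0, 0, 0, 0, 0.8], [0.1, 0, 0, 0, 0, 0, 0.8], [0.1, 0, 0, 0, 0, 0, 0.8], [0.1, 0, 0, 0, 0, 0, 0.8], [0.1, 0, 0, 0, 0, 0, 0.8], [0.1, 0, 0, 0, 0, 0, 0.8], [0.1, 0, 0, 0, 0, 0, 0.8], [0.1, 0, 0, 0, 0, 0, 0.8], [0.1, 0, 0, 0, 0, 0, 0.7], [0.1, 0, 0, 0, 0, 0, 0]]

```text
clock: 12.52
tool_pos: [564.0, -18.2, 55.1]
tcp_rot: [0.959, -0.282, 0.0, -0.001]
ft_force: [-5.2, 4.7, 13.6]
opening: 17.2
gripper_force: 38.1
```

```bash
python3 - <<'E'
from h import *
o=r.observe();q=o['tcp_rot'];print(2*np.arctan2(q[1],q[0]),o['tool_pos'],o['ft_force'],o['ft_torque'])
E
```

```text
-0.5720238782582578 [563.95176474 -18.15038598  55.12710767] [-5.22467626  4.68411962 13.63054985] [ 0.81173462  0.92142357 -0.08691365]
```

servo_tool:
  plan:
    - [[0.1, 0, 0, 0, 0, 0, 0.3], [0.1, 0, 0, 0, 0, 0, 0.2], [0.1, 0, 0, 0, 0, 0, 0]]

```text
clock: 12.77
tool_pos: [564.0, -18.3, 55.1]
tcp_rot: [0.953, -0.304, 0.0, -0.0]
ft_force: [-5.5, 4.2, 13.5]
opening: 17.2
gripper_force: 39.1
```

```bash
python3 - <<'E'
from h import *
o=r.observe();q=o['tcp_rot'];print(2*np.arctan2(q[1],q[0]),o['tool_pos'],o['ft_force'],o['ft_torque'])
E
```

```text
-0.618062521319832 [564.04519482 -18.28137376  55.11090718] [-5.4822318   4.20094622 13.49708241] [0.74062432 0.86481956 0.56755274]
```

servo_tool:
  plan:
    - [[0.1, 0, 0, -0.06, 0, 0, 0], [0.45, 0, 0, 0, 0, 0, 0], [0.45, 0, 0, 0, 0, 0, 0], [0.45, 0, 0, 0, 0, 0, 0], [0.45, 0, 0, 0, 0, 0, 0], [0.45, 0, 0, -0.2, 0, 0, 0], [0.45, 0, 0, -0.5, 0, 0, 0], [0.45, 0, 0, -0.8, 0, 0, 0], [0.45, 0, 0, -0.8, 0, 0, 0], [0.45, 0, 0, -0.8, 0, 0, 0], [0.45, -0.6, -0.6, 0, 0, 0, 0], [0.45, -0.6, -0.6, 0, 0, 0, 0], [0.45, -0.6, -0.6, 0, 0, 0, 0], [0.45, -0.6, -0.6, 0, 0, 0, 0], [0.45, 0, 0, 0, 0, 0, 0]]

```text
clock: 14.02
tool_pos: [539.5, 119.8, 179.2]
tcp_rot: [0.953, -0.302, -0.001, -0.001]
ft_force: [0.0, -0.8, 0.7]
opening: 38.3
gripper_force: 0.0
```

```bash
python3 - <<'E'
from h import *
o=r.observe();print(o['tool_pos'],o['opening'],o['ft_force'])
S={n:np.ascontiguousarray(r.grab_frame(n)[:,:,::-1]) for n in('side','top')}
s=S['side'][175:265,295:385];t=S['top'][135:225,280:370]
cv2.imwrite('pics/c6.png',cv2.resize(np.hstack([s,t]),None,fx=4.4,fy=4.4,interpolation=2))
E
```

```text
[539.53146649 119.82271217 179.21018156] 38.318556739778124 [ 0.03786261 -0.77739155  0.71858868]
```

View pics/c6.png

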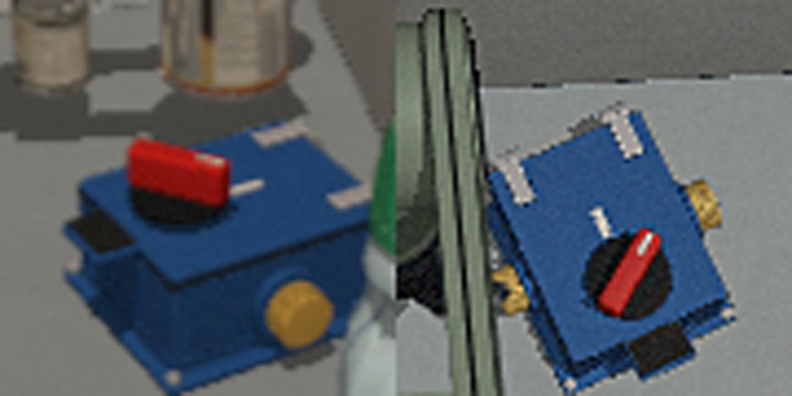

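The cover is shut: its edge is level on the rim at side-view crop (180,280). The knob sits low with its flange near the cover, and the bar is turned clockwise past the mark at top-view crop (630,272). The gripper is clear of everything.

```bash
python3 -c "
from station import r
print(r.hand_in())"
```

```text
the job is handed in; nothing more can be done
None
```

The cover is shut and the knob was lined up with the mark, pushed in and turned clockwise to its stop; it stayed down when released, and I handed the job in at about 14 s with the arm clear and no bystander touched.

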